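# Return the dropper bottles to their colour-matched holders

## Robot

A 6-joint arm with a two-finger parallel gripper is mounted at the origin on a cart in front of the work surface, level with it; the furniture and walls round the work are solid. World frame = base frame: x ahead of the robot, y to its left, z up, the work surface at z = 0. Lengths are in m, angles in rad, forces in N, time in s.
With the tool pointing down it reaches from about 0.3 to 0.775 m from the base axis. Payload 14.6 kg.
Tool frame: the origin (TCP) lies at the very end of the fingers, on their centre line; the grasp point (between the pads) lies 19 mm behind it; z points along the fingers, y is the line along which they close (so a half turn about z gives the same grasp; the last joint's range is limited). The gripper opens to 85 mm and grips with 20 to 120 N. Pads are 22 mm wide; open, the fingers measure 114 mm over their backs; the gripper's body (76 mm by 85 mm) begins 54 mm behind the grasp point. The pads swing forward as they close: fully open they stand 13 mm farther back than shut.
Start: joints at [1.241, 0.3, 1.521, -0, 1.321, -0.067], TCP at [0.143, 0.531, 0.231] pointing down, gripper open.
Joint ranges: [-3.03, 3.03], [-0.79, 2.21], [0.23, 2.52], [-1.04, 4.18], [0, 3.07], [-2.55, 2.55]. Speed limits (rad/s): [2.22, 2.22, 2.57, 3.14, 3.14, 3.14].

## Interface

Orientations are given as [roll, pitch, yaw] about the fixed x, y, z axes, in that order (R = Rz(yaw) Ry(pitch) Rx(roll)).
In Python, from station import bot, viewer, ticket gives the robot as it stands.
- The arm moves only by the tool play_rows, never from a script. Its argument "steps" is a list of rows, each a list of 3 entries, a list of its own where there are three numbers: the shift along the tool's x, y, z in cm, then the turn about the tool's z in degrees, then the closure, from 0 (fully open) to 1 (shut). A call has 1 to 5 rows; each row shifts and turns the commanded pose from where the row before left it, along the tool's axes as they then stand; what a row does not reach is not made up. A row lasts 1/12 s, in which the tool goes at most 41.7 mm and 7.16 degrees, less where a joint would pass 70% of its speed; a pose out of reach is approached as far as the arm can. A call with a gripper value outside its range is refused whole. The fingers move at their own pace and stop on an object; the grip force is fixed at half the most. Time passes only in rows, so rows that do not move let the fingers close. It gives the time, the measured TCP pose, the force, the opening and the grip force at its end, in the units of the state.
- bot.read_state(): the state, without advancing time (a new reading comes with each control period).
- viewer.grab_frame(name): name is "side" or "top" or "wrist"; returns the picture (420x560x3 uint8, blue, green, red); there is no depth.
- viewer.camera_info(name): a dict with "intrinsics" (3x3 intrinsics, pixels), "world_to_cam" (4x4, takes a point from world to camera coordinates). Camera axes: x right, y up, looking along -z (the intrinsics and any distortion apply to the point x, -y, -z); pixel columns grow to the right and rows downward; lengths in m; the calibration is good to about 2 mm. A picture is of the moment at which its call begins: read the wrist's pose just before it. camera_info takes no time and is no camera call; for the wrist camera it gives the pose at the moment of the call.
- ticket.finish_job(): hands the job in; it is judged then, once.
The state is a dict: "time_s": time; "joint_positions": joint angles; "joint_vel": joint speeds; "joint_torque": joint torques, N m; "eef_pos": TCP position; "tool_rot": TCP orientation; "force": force on the tool from outside, world axes, zero at the start; "torque": the same for the moment, N m; "gripper_width": opening from 0.0 (shut) to 1.0 (fully open); "grip_force": force on a finger pad.
Only numpy, scipy, OpenCV 4.12 (cv2) and the standard library are available. Lean on these libraries where they do the work, as an engineer would, in place of code of your own. Each camera call takes 0.05 s, during which the arm holds its last target. There are 200 camera calls.

## Task

Tidy the reagent station: stand each of the four dropper bottles at the middle of the worktop, with a red, green, white and black cap (not the spare ones in the steel tray and back against the wall), in the ring holder of the same colour as its cap. Two bottles were put back in wrong holders, so free a holder before you fill it; keep all bottles upright, set them gently down on the worktop inside the rings, and leave the teal-capped bottle and the petri dish where they are.

Things in the scene. Friction and masses are not known exactly. Their poses are not given: they have to be found in the camera images.
- bottle_red: white dropper bottle with a bright red pointed cap, loose, upright: 26 mm diameter, 71 mm high; the body is 26 mm wide from the foot up to a rounded shoulder ending 49 mm up, the narrower cap is above it. About 40 g. Origin at the centre of its underside, z up. Grip the body above a holder's rim.
- bottle_green: amber-brown dropper bottle with a bright green pointed cap, loose, upright: 25 mm diameter, 65 mm high; the body is 25 mm wide from the foot up to a rounded shoulder ending 45 mm up, the narrower cap is above it. About 40 g. Origin at the centre of its underside, z up. Grip the body above a holder's rim. A spare one that looks alike stands in the steel tray far to the right: it is fixed, ignore it.
- bottle_white: amber-brown dropper bottle with a white pointed cap, loose, upright: 30 mm diameter, 78 mm high; the body is 30 mm wide from the foot up to a rounded shoulder ending 54 mm up, the narrower cap is above it. About 40 g. Origin at the centre of its underside, z up. Grip the body above a holder's rim. A spare one that looks alike stands at the back by the wall, behind the pipette-tip box: it is fixed, ignore it.
- bottle_black: amber-brown dropper bottle with a black pointed cap, loose, upright: 28 mm diameter, 68 mm high; the body is 28 mm wide from the foot up to a rounded shoulder ending 47 mm up, the narrower cap is above it. About 40 g. Origin at the centre of its underside, z up. Grip the body above a holder's rim.
- holder_red: round bottle holder fixed to the worktop: a red upright ring, 63 mm outer and 49 mm inner diameter, 10 mm high, on a flat blue foot plate (blue under all four holders) 84 mm across that is only 1 mm thick and gives no support: a bottle in the ring stands at worktop height. Origin at the ring's centre, on the worktop (z = 0), z up.
- holder_green: round bottle holder fixed to the worktop: a green upright ring, 63 mm outer and 49 mm inner diameter, 10 mm high, on a flat blue foot plate (blue under all four holders) 84 mm across that is only 1 mm thick and gives no support: a bottle in the ring stands at worktop height. Origin at the ring's centre, on the worktop (z = 0), z up.
- holder_white: round bottle holder fixed to the worktop: a white upright ring, 63 mm outer and 49 mm inner diameter, 10 mm high, on a flat blue foot plate (blue under all four holders) 84 mm across that is only 1 mm thick and gives no support: a bottle in the ring stands at worktop height. Origin at the ring's centre, on the worktop (z = 0), z up.
- holder_black: round bottle holder fixed to the worktop: a black upright ring, 63 mm outer and 49 mm inner diameter, 10 mm high, on a flat blue foot plate (blue under all four holders) 84 mm across that is only 1 mm thick and gives no support: a bottle in the ring stands at worktop height. Origin at the ring's centre, on the worktop (z = 0), z up.
- bottle_teal: bystander: small white dropper bottle with a teal (blue-green) pointed cap, loose, 24 mm diameter, 62 mm high, upright on the worktop; origin at the centre of its underside. It has no holder here.
- petri_dish: bystander: flat round covered petri dish with pale yellow filling, loose, 62 mm diameter, 13 mm high, on the worktop; origin at the centre of its underside.
There are look-alikes about, which are no part of the job. What is shaped like the holder_black but brown is not meant.

How it is judged:
By the outcome, as a careful person would: the job done as asked, in the order asked, and still so for the second after the job is handed in, with the robot touching nothing.
It also fails if it takes over 104 s, if anything falls off the work surface, if the arm or the gripper's body presses on something with over 40 N, if the wrist force passes 120 N, or if a joint passes its speed limit or range.

## Working session

There is one attempt and no reset: what is moved stays moved. The work goes in short steps, Python scripts to look and compute and a tool call to move; the robot and the scene stay as the last step left them, time stands still between calls to the robot, and variables do not carry over. Pictures are saved under pics/ and viewed, at most 14 in all, crops included, and the job is handed in when it is done.

Besides the shell and the picture viewer there is one more tool, called after "Emit:" as name([rows], argument=value, ...), one row to a line, values as JSON. play_rows: Moves the arm, as the interface text tells. Its arguments: {"type":"object","properties":{"steps":{"type":"array"}},"required":["steps"]}

```bash
mkdir -p pics; ls; python3 - <<'E'
from station import bot,viewer
import cv2,numpy as np
s=bot.read_state();print({k:np.round(v,3).tolist() for k,v in s.items()})
for n in("top","side"):
    cv2.imwrite(f"pics/{n}0.png",cv2.resize(viewer.grab_frame(n),(800,600),interpolation=cv2.INTER_CUBIC))
    i=viewer.camera_info(n);print({k:np.round(v,3).tolist() if not isinstance(v,str) else v for k,v in i.items()})
E
```

```text
pics
{'time_s': 0.0, 'joint_positions': [1.241, 0.3, 1.522, -0.0, 1.321, -0.067], 'joint_vel': [-0.001, -0.001, 0.001, 0.002, -0.003, 0.001], 'joint_torque': [-0.002, -54.349, -36.181, -0.0, 0.004, 0.0], 'eef_pos': [0.143, 0.531, 0.231], 'tool_rot': [-3.14, -0.0, 2.879], 'force': [0.068, -0.061, 0.242], 'torque': [0.056, 0.01, -0.005], 'grip_force': 0.0, 'gripper_width': 1.0}
{'intrinsics': [[409.868, 0.0, 274.236], [0.0, 409.868, 210.086], [0.0, 0.0, 1.0]], 'world_to_cam': [[0.021, -1.0, 0.0, 0.062], [0.996, 0.021, 0.089, -0.521], [-0.089, -0.002, 0.996, -1.088], [0.0, 0.0, 0.0, 1.0]]}
{'intrinsics': [[487.528, 0.0, 268.916], [0.0, 487.528, 200.847], [0.0, 0.0, 1.0]], 'world_to_cam': [[0.868, -0.497, 0.014, -0.403], [0.201, 0.375, 0.905, -0.18], [-0.455, -0.782, 0.425, -0.878], [0.0, 0.0, 0.0, 1.0]]}
```

View pics/top0.png

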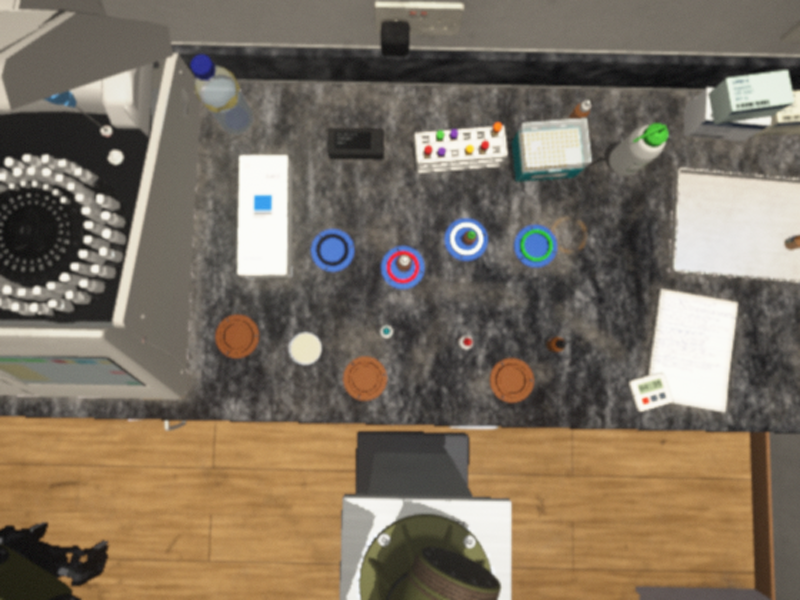

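View pics/side0.png

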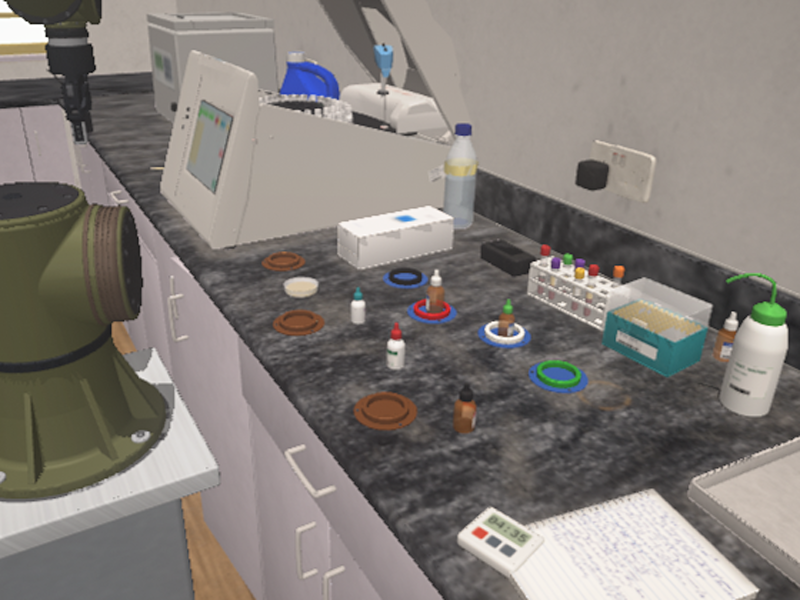

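The top view shows the white-capped bottle in the red holder at (404,263) and the green-capped one in the white holder at (469,237). The red-capped (466,342) and black-capped (558,344) bottles are loose. The black holder (333,250) and green holder (536,245) are empty. Next I'll measure positions.

```bash
cat > h.py <<'E'
from station import bot,viewer
import cv2,numpy as np
def proj(n,p,ci=None):
    i=ci or viewer.camera_info(n);T=np.array(i["world_to_cam"]);K=np.array(i["intrinsics"])
    c=T[:3,:3]@np.array(p)+T[:3,3];q=K@np.array([c[0],-c[1],-c[2]]);return q[:2]/q[2]
def ray(n,uv,z,ci=None):
    i=ci or viewer.camera_info(n);T=np.array(i["world_to_cam"]);K=np.array(i["intrinsics"])
    d=np.linalg.inv(K)@np.array([*uv,1.]);d=T[:3,:3].T@np.array([d[0],-d[1],-d[2]])
    C=-T[:3,:3].T@T[:3,3];return C+d*(z-C[2])/d[2]
def shift(dst,yawdeg=0):
    "cm along the tool axes from present pose to dst"
    s=bot.read_state();r=s["tool_rot"];from scipy.spatial.transform import Rotation as R
    return np.round(100*R.from_euler("xyz",r).as_matrix().T@(np.array(dst)-s["eef_pos"]),2)
E
python3 - <<'E'
from h import *
t=viewer.grab_frame("top");hsv=cv2.cvtColor(t,cv2.COLOR_BGR2HSV)
blue=cv2.inRange(hsv,(100,120,70),(125,255,255))
for n,u in dict(black=(333,250),red=(403,267),white=(466,239),green=(537,245)).items():
    u=np.array(u)*.7;m=np.zeros_like(blue);cv2.circle(m,tuple(int(v) for v in u),19,255,-1)
    p=cv2.findNonZero(cv2.bitwise_and(m,blue));h=cv2.convexHull(p);M=cv2.moments(h)
    c=np.array([M['m10'],M['m01']])/M['m00'];P=ray("top",c,.001)
    print("holder",n,c.round(1),P.round(4),"diam mm",1000*2*np.sqrt(M['m00']/np.pi)*P[0]*0+2*np.sqrt(M['m00']/np.pi)*1090/409.9)
# enlarged crops
def crop(im,c,w=20,k=10):
    x,y=int(c[0]*.7),int(c[1]*.7);return cv2.resize(im[y-w:y+w,x-w:x+w],None,fx=k,fy=k,interpolation=cv2.INTER_NEAREST),(x-w,y-w)
s=viewer.grab_frame("side")
A=[(404,263),(469,237),(466,342),(558,344)];B=[(435,290),(507,318),(396,345),(465,408)]
rows=[]
for im,L,w in((t,A,10),(s,B,30)):
    r=[crop(im,c,w,200/(2*w)) for c in L];print([x[1] for x in r],w);rows.append(np.hstack([x[0] for x in r]))
cv2.imwrite("pics/crops.png",np.vstack(rows))
E
```

```text
holder black [232.5 174.9] [0.6172 0.1911 0.001 ] diam mm 77.20272569338952
holder red [281.5 186.8] [0.5866 0.0541 0.001 ] diam mm 77.75469952855079
holder white [326.  167.3] [ 0.6441 -0.069   0.001 ] diam mm 77.78364228016866
holder green [374.5 171.9] [ 0.6339 -0.2043  0.001 ] diam mm 76.47037442459745
[(272, 174), (318, 155), (316, 229), (380, 230)] 10
[(274, 173), (324, 192), (247, 211), (295, 255)] 30
```

View pics/crops.png

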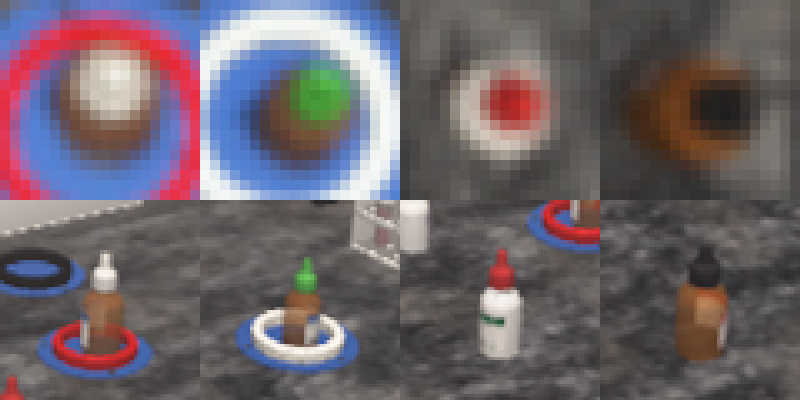

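Crops: the caps in the top picture are at about white (282.5,182), green (329.5,164), red (327,239) and black (392,240). The side view gives the cap tips. I'll solve each bottle's position from both views.

```bash
python3 - <<'E'
from h import *
D=dict(white=((282.5,182),.06,(305.5,189),.078),green=((329.5,164),.05,(356.1,209.4),.065),red=((327.1,238.8),.055,(277.6,226),.071),black=((392,240.2),.053,(326.8,269.4),.068))
for n,(a,za,b,zb) in D.items(): print(n,ray("top",a,za).round(4),ray("side",b,zb).round(4))
print(shift((.644,-.069,.13)))
E
```

```text
white [0.5907 0.0526 0.06  ] [0.5917 0.0501 0.078 ]
green [ 0.6435 -0.0722  0.05  ] [ 0.6457 -0.0729  0.065 ]
red [ 0.4439 -0.0669  0.055 ] [ 0.4456 -0.0668  0.071 ]
black [ 0.4438 -0.2372  0.053 ] [ 0.442  -0.2427  0.068 ]
[-63.98 -44.91  10.12]
```

Emit:
play_rows([
  [[-2.4, -3.2, 0], 0, 0],
  [[-2.4, -3.2, 0], 0, 0],
  [[-2.4, -3.2, 0], 0, 0],
  [[-2.4, -3.2, 0], 0, 0],
  [[-2.4, -3.2, 0], 0, 0],
])

```text
time_s: 0.62
eef_pos: [0.2173, 0.3436, 0.2311]
tool_rot: [-3.141, -0.0, 2.879]
force: [2.1, 0.2, -0.4]
gripper_width: 0.999
grip_force: 0.0
```

Emit:
play_rows([
  [[-2.4, -3.2, 0], 0, 0],
  [[-2.4, -3.2, 0], 0, 0],
  [[-2.4, -3.2, 0], 0, 0],
  [[-3.7, -1.6, 0.5], 0, 0],
  [[-3.7, -1.6, 0.5], 0, 0],
])

```text
time_s: 1.03
eef_pos: [0.3257, 0.1821, 0.2219]
tool_rot: [3.14, 0.002, 2.879]
force: [0.1, 1.5, 1.2]
gripper_width: 1.001
grip_force: 0.0
```

Emit:
play_rows([
  [[-3.7, -1.6, 0.5], 0, 0],
  [[-3.7, -1.6, 0.5], 0, 0],
  [[-3.7, -1.6, 0.5], 0, 0],
  [[-3.7, -1.6, 0.5], 0, 0],
  [[-3.7, -1.6, 0.5], 0, 0],
])

```text
time_s: 1.45
eef_pos: [0.4841, 0.0568, 0.1959]
tool_rot: [3.142, 0.0, 2.878]
force: [-0.4, 0.7, 0.4]
gripper_width: 1.0
grip_force: 0.0
```

```bash
python3 -c "
from h import *
s=bot.read_state();print(s['time_s'],s['eef_pos'],s['tool_rot'],s['joint_positions'])
print(shift((.6445,-.0725,.13)))"
```

```text
1.45 [0.48407346 0.05677716 0.19590853] [3.14155592e+00 3.46714123e-05 2.87837555e+00] [ 4.15801679e-02  1.94468970e-01  1.73824362e+00  2.63402382e-05
  1.20883597e+00 -1.26600838e+00]
[-18.85  -8.31   6.59]
```

Emit:
play_rows([
  [[-3.7, -1.6, 1.0], 0, 0],
  [[-3.7, -1.6, 1.0], 0, 0],
  [[-3.7, -1.6, 1.0], 0, 0],
  [[-3.7, -1.6, 1.0], 0, 0],
  [[-3.7, -1.6, 1.0], 0, 0],
])

```text
time_s: 1.87
eef_pos: [0.6418, -0.0683, 0.1453]
tool_rot: [-3.142, -0.0, 2.879]
force: [-0.2, -0.2, 0.7]
gripper_width: 1.005
grip_force: 0.0
```

Emit:
play_rows([
  [[0, 0, 0], 0, 0],
  [[0, 0, 0], 0, 0],
])

```text
time_s: 2.03
eef_pos: [0.6407, -0.0679, 0.1437]
tool_rot: [-3.141, -0.004, 2.877]
force: [-0.1, 0.4, 0.4]
gripper_width: 0.998
grip_force: 0.0
```

```bash
cat > w.py <<'E'
import sys
from h import *
tgt=list(map(float,sys.argv[2:5]))
s=bot.read_state();ci=viewer.camera_info("wrist")
im=viewer.grab_frame("wrist")
for z in(0,.02,tgt[2]):
    p=proj("wrist",(tgt[0],tgt[1],z),ci);cv2.drawMarker(im,tuple(int(round(v)) for v in p),(255,0,255),0,14,1)
cv2.imwrite(f"pics/{sys.argv[1]}.png",im)
print(s['eef_pos'].round(4) if hasattr(s['eef_pos'],'round') else s['eef_pos'],"to target",shift((tgt[0],tgt[1],.016)))
E
python3 w.py w1 .6445 -.0725 .065
```

```text
[ 0.6407 -0.0679  0.1437] to target [-0.56 -0.43 12.92]
```

View pics/w1.png

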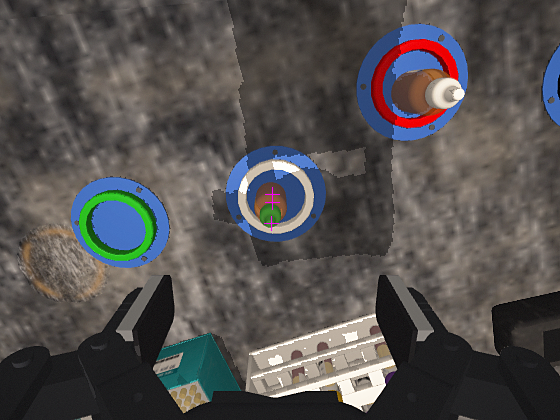

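Emit:
play_rows([
  [[-0.3, -0.2, 3.5], 0, 0],
  [[-0.3, -0.2, 3.5], 0, 0],
  [[0, 0, 3.5], 0, 0],
  [[0, 0, 2.5], 0, 0],
  [[0, 0, 0], 0, 0],
])

```text
time_s: 2.5
eef_pos: [0.6425, -0.0708, 0.012]
tool_rot: [-3.141, -0.007, 2.88]
force: [-0.0, 0.3, -0.2]
gripper_width: 1.0
grip_force: 0.0
```

Emit:
play_rows([
  [[0, 0, 0], 0, 0.5],
  [[0, 0, 0], 0, 1],
  [[0, 0, 0], 0, 1],
  [[0, 0, 0], 0, 1],
  [[0, 0, 0], 0, 1],
])

```text
time_s: 2.92
eef_pos: [0.646, -0.0722, 0.0178]
tool_rot: [3.141, 0.002, 2.879]
force: [-0.4, -2.0, 0.8]
gripper_width: 0.303
grip_force: 0.7
```

Emit:
play_rows([
  [[0, 0, 0], 0, 1],
  [[0, 0, 0], 0, 1],
  [[0, 0, 0], 0, 1],
  [[0, 0, 0], 0, 1],
  [[0, 0, 0], 0, 1],
])

```text
time_s: 3.33
eef_pos: [0.6461, -0.0722, 0.0179]
tool_rot: [3.141, 0.002, 2.879]
force: [-2.4, 1.7, 8.9]
gripper_width: 0.277
grip_force: 58.5
```

Emit:
play_rows([
  [[0, 0, -1], 0, 1],
  [[0, 0, -2.5], 0, 1],
  [[0, 0, -2.5], 0, 1],
  [[0, 0, -1], 0, 1],
  [[0, 0, 0], 0, 1],
])

```text
time_s: 3.75
eef_pos: [0.6467, -0.0724, 0.0897]
tool_rot: [3.141, 0.005, 2.879]
force: [0.9, -0.5, -0.3]
gripper_width: 0.27
grip_force: 58.8
```

Emit:
play_rows([
  [[-0.4, -2, 0], 0, 1],
  [[-0.6, -3.5, 0], 0, 1],
  [[-0.6, -3.5, 0], 0, 1],
  [[-0.4, -2.5, 0], 0, 1],
  [[-0.2, -1.5, 0], 0, 1],
])

```text
time_s: 4.17
eef_pos: [0.6318, -0.206, 0.0848]
tool_rot: [-3.141, -0.002, 2.877]
force: [0.5, -0.2, -0.8]
gripper_width: 0.271
grip_force: 58.9
```

Emit:
play_rows([
  [[0, 0, 0], 0, 1],
  [[0, 0, 0], 0, 1],
  [[0, 0, 0], 0, 1],
])

```text
time_s: 4.42
eef_pos: [0.6329, -0.2021, 0.0857]
tool_rot: [3.141, -0.001, 2.88]
force: [-0.1, 0.6, -0.5]
gripper_width: 0.271
grip_force: 58.9
```

```bash
python3 w.py w2 .634 -.204 .01
```

```text
[ 0.6329 -0.2021  0.0857] to target [-0.15 -0.18  6.99]
```

View pics/w2.png

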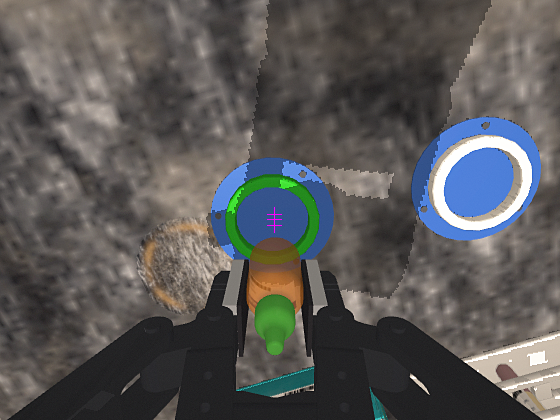

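The bottle is held upright and the predicted centre sits mid-ring at (274,219). I'll lower it.

Emit:
play_rows([
  [[-0.1, -0.2, 2], 0, 1],
  [[0, 0, 2], 0, 1],
  [[0, 0, 1.5], 0, 1],
  [[0, 0, 0.5], 0, 1],
  [[0, 0, 0], 0, 1],
])

```text
time_s: 4.88
eef_pos: [0.6329, -0.2046, 0.0248]
tool_rot: [3.141, -0.003, 2.88]
force: [0.2, -0.1, 0.0]
gripper_width: 0.269
grip_force: 58.9
```

Emit:
play_rows([
  [[0, 0, 0.2], 0, 1],
  [[0, 0, 0.2], 0, 1],
  [[0, 0, 0], 0, 1],
  [[0, 0, 0], 0, 1],
])

```text
time_s: 5.22
eef_pos: [0.6336, -0.2057, 0.0229]
tool_rot: [-3.142, 0.001, 2.879]
force: [0.1, -0.1, -0.2]
gripper_width: 0.272
grip_force: 58.9
```

Emit:
play_rows([
  [[0, 0, 0.2], 0, 1],
  [[0, 0, 0.1], 0, 1],
  [[0, 0, 0], 0, 1],
  [[0, 0, 0], 0, 1],
])

```text
time_s: 5.55
eef_pos: [0.6333, -0.2056, 0.0192]
tool_rot: [-3.142, -0.0, 2.879]
force: [0.1, -0.0, 0.4]
gripper_width: 0.274
grip_force: 58.9
```

Emit:
play_rows([
  [[0, 0, 0.1], 0, 1],
  [[0, 0, 0], 0, 1],
  [[0, 0, 0], 0, 1],
])

```text
time_s: 5.8
eef_pos: [0.6333, -0.2056, 0.0182]
tool_rot: [3.142, -0.0, 2.879]
force: [-0.3, -0.1, -0.1]
gripper_width: 0.276
grip_force: 58.9
```

Emit:
play_rows([
  [[0, 0, 0.1], 0, 1],
  [[0, 0, 0], 0, 1],
  [[0, 0, 0.1], 0, 1],
  [[0, 0, 0], 0, 1],
  [[0, 0, 0], 0, 1],
])

```text
time_s: 6.22
eef_pos: [0.6337, -0.2057, 0.0179]
tool_rot: [-3.141, 0.001, 2.879]
force: [-6.6, 2.3, 14.7]
gripper_width: 0.27
grip_force: 60.3
```

Emit:
play_rows([
  [[0, 0, -0.1], 0, 1],
  [[0, 0, 0], 0, 0.6],
  [[0, 0, 0], 0, 0.5],
  [[0, 0, 0], 0, 0.2],
  [[0, 0, 0], 0, 0],
])

```text
time_s: 6.63
eef_pos: [0.6333, -0.2056, 0.017]
tool_rot: [3.142, -0.0, 2.879]
force: [-0.9, 0.2, 0.4]
gripper_width: 0.767
grip_force: 0.0
```

Emit:
play_rows([
  [[0, 0, 0], 0, 0],
  [[0, 0, -2], 0, 0],
  [[0, 0, -4], 0, 0],
  [[0, 0, -4], 0, 0],
  [[0, 0, -2], 0, 0],
])

```text
time_s: 7.05
eef_pos: [0.6345, -0.206, 0.1424]
tool_rot: [-3.141, 0.005, 2.879]
force: [0.5, -0.1, 0.4]
gripper_width: 1.001
grip_force: 0.0
```

```bash
python3 -c "
from h import *
print(bot.read_state()['gripper_width'],shift((.591,.0515,.13)))
cv2.imwrite('pics/t1.png',viewer.grab_frame('side')[120:330,180:480])"
```

```text
1.0007317455228182 [10.89 23.74  1.17]
```

View pics/t1.png

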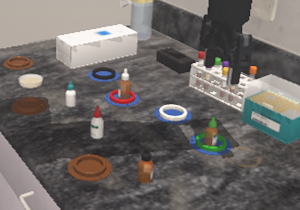

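Green stands in the green ring. Next is the white bottle.

Emit:
play_rows([
  [[1.2, 2.4, 0], 0, 0],
  [[1.8, 3.7, 0], 0, 0],
  [[1.8, 3.7, 0], 0, 0],
  [[1.8, 3.7, 0], 0, 0],
  [[1.8, 3.7, 0], 0, 0],
])

```text
time_s: 7.52
eef_pos: [0.5961, -0.016, 0.1369]
tool_rot: [-3.142, -0.0, 2.878]
force: [0.7, 1.2, -0.1]
gripper_width: 0.998
grip_force: 0.0
```

Emit:
play_rows([
  [[1.5, 3.6, 0], 0, 0],
  [[1, 2.9, 0], 0, 0],
  [[0, 0, 0], 0, 0],
  [[0, 0, 0], 0, 0],
  [[0, 0, 0], 0, 0],
])

```text
time_s: 7.93
eef_pos: [0.5896, 0.0513, 0.137]
tool_rot: [-3.141, -0.0, 2.879]
force: [-0.1, -0.4, -0.5]
gripper_width: 0.998
grip_force: 0.0
```

```bash
python3 w.py w3 .591 .0515 .078
```

```text
[0.5896 0.0513 0.137 ] to target [-0.11  0.11 12.1 ]
```

View pics/w3.png

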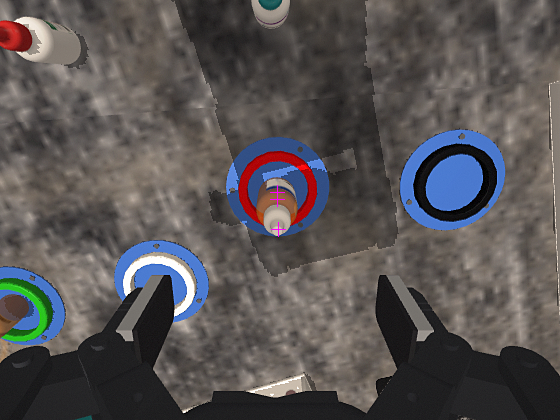

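Emit:
play_rows([
  [[-0.1, 0.1, 3], 0, 0],
  [[0, 0, 3.5], 0, 0],
  [[0, 0, 3.2], 0, 0],
  [[0, 0, 2], 0, 0],
  [[0, 0, 0], 0, 0],
])

```text
time_s: 8.4
eef_pos: [0.5886, 0.0509, 0.0157]
tool_rot: [-3.139, -0.007, 2.877]
force: [0.1, 0.7, 0.1]
gripper_width: 1.004
grip_force: 0.0
```

Emit:
play_rows([
  [[0, 0, 0], 0, 0.5],
  [[0, 0, 0], 0, 1],
  [[0, 0, 0], 0, 1],
  [[0, 0, 0], 0, 1],
  [[0, 0, 0], 0, 1],
])

```text
time_s: 8.82
eef_pos: [0.5916, 0.0522, 0.0218]
tool_rot: [3.141, 0.002, 2.879]
force: [-2.6, -0.7, 7.6]
gripper_width: 0.334
grip_force: 58.5
```

Emit:
play_rows([
  [[0, 0, 0], 0, 1],
  [[0, 0, 0], 0, 1],
  [[0, 0, 0], 0, 1],
  [[0, 0, 0], 0, 1],
])

```text
time_s: 9.15
eef_pos: [0.5916, 0.0522, 0.0218]
tool_rot: [3.141, 0.002, 2.879]
force: [-1.5, -1.2, 8.2]
gripper_width: 0.338
grip_force: 58.9
```

Emit:
play_rows([
  [[0, 0, -1], 0, 1],
  [[0, 0, -2.5], 0, 1],
  [[0, 0, -2.5], 0, 1],
  [[0, 0, -1], 0, 1],
  [[0, 0, 0], 0, 1],
])

```text
time_s: 9.57
eef_pos: [0.5921, 0.0524, 0.0935]
tool_rot: [3.14, 0.005, 2.879]
force: [0.6, 0.3, -0.2]
gripper_width: 0.33
grip_force: 59.1
```

Emit:
play_rows([
  [[-1, -1.2, 0], 0, 1],
  [[-2.2, -2.8, 0], 0, 1],
  [[-2.4, -3.0, 0], 0, 1],
  [[-1.6, -2.1, 0], 0, 1],
  [[-1, -1.3, 0], 0, 1],
])

```text
time_s: 9.98
eef_pos: [0.6432, -0.073, 0.0884]
tool_rot: [-3.141, -0.002, 2.877]
force: [-0.5, 0.6, 0.1]
gripper_width: 0.335
grip_force: 59.2
```

Emit:
play_rows([
  [[0, 0, 0], 0, 1],
  [[0, 0, 0], 0, 1],
  [[0, 0, 0], 0, 1],
  [[0, 0, 0], 0, 1],
])

```text
time_s: 10.32
eef_pos: [0.6427, -0.0686, 0.0898]
tool_rot: [-3.142, -0.001, 2.88]
force: [0.0, 0.8, -0.1]
gripper_width: 0.332
grip_force: 59.2
```

```bash
python3 w.py w4 .644 -.069 .01
```

```text
[ 0.6427 -0.0686  0.0898] to target [-0.14 -0.02  7.4 ]
```

View pics/w4.png

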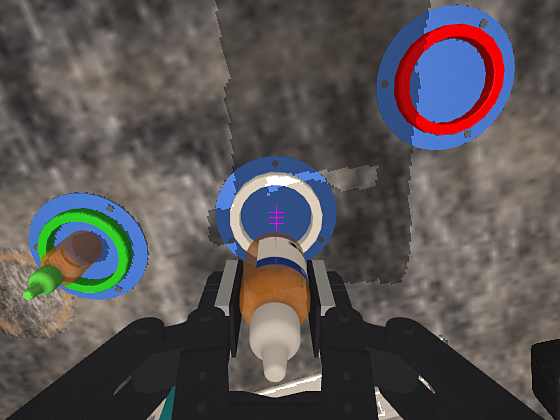

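Green is inside its ring and white is over the white ring. Lowering.

Emit:
play_rows([
  [[-0.1, 0, 2], 0, 1],
  [[0, 0, 2], 0, 1],
  [[0, 0, 1.7], 0, 1],
  [[0, 0, 0.6], 0, 1],
  [[0, 0, 0], 0, 1],
])

```text
time_s: 10.78
eef_pos: [0.6432, -0.069, 0.0259]
tool_rot: [-3.141, -0.003, 2.88]
force: [-0.3, -0.3, -0.5]
gripper_width: 0.335
grip_force: 59.2
```

Emit:
play_rows([
  [[0, 0, 0.2], 0, 1],
  [[0, 0, 0], 0, 1],
  [[0, 0, 0], 0, 1],
])

```text
time_s: 11.03
eef_pos: [0.6445, -0.0697, 0.0264]
tool_rot: [3.141, 0.002, 2.879]
force: [-0.1, 0.7, -0.4]
gripper_width: 0.336
grip_force: 59.2
```

Emit:
play_rows([
  [[0, 0, 0.2], 0, 1],
  [[0, 0, 0.1], 0, 1],
  [[0, 0, 0], 0, 1],
  [[0, 0, 0], 0, 1],
])

```text
time_s: 11.37
eef_pos: [0.644, -0.0697, 0.0223]
tool_rot: [-3.142, 0.0, 2.879]
force: [0.1, -0.3, 0.6]
gripper_width: 0.334
grip_force: 59.2
```

Emit:
play_rows([
  [[0, 0, 0.1], 0, 1],
  [[0, 0, 0], 0, 1],
  [[0, 0, 0], 0, 1],
])

```text
time_s: 11.62
eef_pos: [0.6443, -0.0698, 0.0218]
tool_rot: [3.142, 0.001, 2.879]
force: [-2.4, 0.6, 6.0]
gripper_width: 0.331
grip_force: 59.5
```

Emit:
play_rows([
  [[0, 0, 0], 0, 0.6],
  [[0, 0, 0], 0, 0.5],
  [[0, 0, 0], 0, 0.2],
  [[0, 0, 0], 0, 0],
  [[0, 0, 0], 0, 0],
])

```text
time_s: 12.03
eef_pos: [0.6439, -0.0697, 0.0211]
tool_rot: [-3.142, -0.0, 2.879]
force: [0.5, -0.3, -0.1]
gripper_width: 0.907
grip_force: 0.0
```

Emit:
play_rows([
  [[0, 0, 0], 0, 0],
  [[0, 0, -2], 0, 0],
  [[0, 0, -4], 0, 0],
  [[0, 0, -4], 0, 0],
  [[0, 0, -2], 0, 0],
])

```text
time_s: 12.45
eef_pos: [0.6452, -0.0699, 0.1464]
tool_rot: [3.141, 0.005, 2.879]
force: [0.2, 0.1, 1.3]
gripper_width: 1.0
grip_force: 0.0
```

Emit:
play_rows([
  [[2, -0.5, 0], 0, 0],
  [[3.8, -1, 0], 0, 0],
  [[3.8, -1, 0], 0, 0],
  [[3.8, -1, 0], 0, 0],
  [[3.5, -0.9, 0], 0, 0],
])

```text
time_s: 12.87
eef_pos: [0.4671, -0.0681, 0.141]
tool_rot: [-3.142, -0.0, 2.879]
force: [-0.8, -1.2, 0.3]
gripper_width: 1.001
grip_force: 0.0
```

Emit:
play_rows([
  [[2, -0.4, 0], 0, 0],
  [[0, 0, 0], 0, 0],
  [[0, 0, 0], 0, 0],
  [[0, 0, 0], 0, 0],
  [[0, 0, 0], 0, 0],
])

```text
time_s: 13.28
eef_pos: [0.4499, -0.067, 0.1413]
tool_rot: [3.142, 0.0, 2.879]
force: [0.4, -0.6, 0.4]
gripper_width: 1.0
grip_force: 0.0
```

```bash
python3 w.py w5 .4448 -.067 .071; python3 -c "
from h import *
a=viewer.grab_frame('side')[120:330,180:480];b=cv2.imread('pics/w5.png');cv2.imwrite('pics/w5b.png',np.hstack([b[:, :480],cv2.copyMakeBorder(a,0,210,0,0,0)]))"
```

```text
[ 0.4499 -0.067   0.1413] to target [ 0.48 -0.13 12.51]
```

View pics/w5b.png

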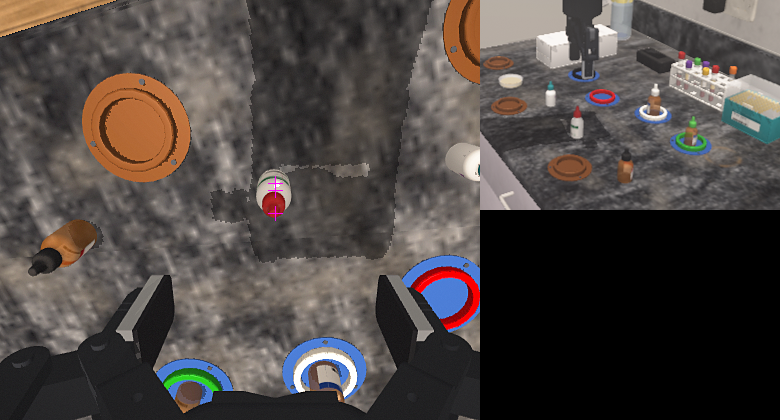

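White is seated in its ring, and the markers match the red bottle. Grasping red.

Emit:
play_rows([
  [[0.4, -0.1, 3], 0, 0],
  [[0, 0, 3.5], 0, 0],
  [[0, 0, 3.4], 0, 0],
  [[0, 0, 2.2], 0, 0],
  [[0, 0, 0], 0, 0],
])

```text
time_s: 13.8
eef_pos: [0.4429, -0.0664, 0.0164]
tool_rot: [-3.141, -0.007, 2.879]
force: [-1.1, 0.3, -0.5]
gripper_width: 1.002
grip_force: 0.0
```

Emit:
play_rows([
  [[0, 0, 0], 0, 0.5],
  [[0, 0, 0], 0, 1],
  [[0, 0, 0], 0, 1],
  [[0, 0, 0], 0, 1],
  [[0, 0, 0], 0, 1],
])

```text
time_s: 14.22
eef_pos: [0.4455, -0.067, 0.0213]
tool_rot: [3.142, 0.002, 2.879]
force: [-0.4, -0.8, 3.9]
gripper_width: 0.303
grip_force: 6.3
```

Emit:
play_rows([
  [[0, 0, 0], 0, 1],
  [[0, 0, 0], 0, 1],
  [[0, 0, 0], 0, 1],
  [[0, 0, 0], 0, 1],
])

```text
time_s: 14.55
eef_pos: [0.4455, -0.067, 0.0215]
tool_rot: [3.142, 0.002, 2.879]
force: [-2.4, 0.7, 9.5]
gripper_width: 0.291
grip_force: 58.3
```

Emit:
play_rows([
  [[0, 0, -1], 0, 1],
  [[0, 0, -2.5], 0, 1],
  [[0, 0, -2.5], 0, 1],
  [[0, 0, -1], 0, 1],
  [[0, 0, 0], 0, 1],
])

```text
time_s: 14.97
eef_pos: [0.4461, -0.0671, 0.0929]
tool_rot: [3.141, 0.005, 2.879]
force: [0.8, 0.1, -0.5]
gripper_width: 0.284
grip_force: 58.9
```

```bash
python3 -c "
from h import *
print(shift((.5866,.0541,.09)))"
```

```text
[-10.42  15.36   0.34]
```

Emit:
play_rows([
  [[-1, 1.5, 0], 0, 1],
  [[-1.9, 2.8, 0], 0, 1],
  [[-2.1, 3.2, 0], 0, 1],
  [[-2.1, 3.2, 0], 0, 1],
  [[-1.9, 2.8, 0], 0, 1],
])

```text
time_s: 15.38
eef_pos: [0.5677, 0.0418, 0.089]
tool_rot: [-3.141, -0.001, 2.879]
force: [0.7, -0.3, -0.6]
gripper_width: 0.284
grip_force: 58.9
```

Emit:
play_rows([
  [[-1.2, 1.8, 0], 0, 1],
  [[0, 0, 0], 0, 1],
  [[0, 0, 0], 0, 1],
  [[0, 0, 0], 0, 1],
  [[0, 0, 0], 0, 1],
])

```text
time_s: 15.8
eef_pos: [0.5824, 0.0537, 0.0898]
tool_rot: [-3.141, -0.001, 2.878]
force: [-0.1, 0.1, -0.5]
gripper_width: 0.281
grip_force: 59.0
```

```bash
python3 -c "
from h import *
print(shift((.5866,.0541,.0215)))"
```

```text
[-0.4   0.15  6.83]
```

Emit:
play_rows([
  [[-0.4, 0.1, 1.8], 0, 1],
  [[0, 0, 2], 0, 1],
  [[0, 0, 1.8], 0, 1],
  [[0, 0, 0.6], 0, 1],
  [[0, 0, 0], 0, 1],
])

```text
time_s: 16.22
eef_pos: [0.5862, 0.0537, 0.027]
tool_rot: [-3.141, -0.003, 2.878]
force: [-0.1, 0.3, 1.0]
gripper_width: 0.286
grip_force: 59.0
```

Emit:
play_rows([
  [[0, 0, 0.2], 0, 1],
  [[0, 0, 0.1], 0, 1],
  [[0, 0, 0], 0, 1],
  [[0, 0, 0], 0, 1],
])

```text
time_s: 16.55
eef_pos: [0.5876, 0.0543, 0.026]
tool_rot: [3.141, 0.001, 2.879]
force: [-0.8, 0.8, -0.0]
gripper_width: 0.286
grip_force: 59.0
```

Emit:
play_rows([
  [[0, 0, 0.2], 0, 1],
  [[0, 0, 0.1], 0, 1],
  [[0, 0, 0], 0, 1],
  [[0, 0, 0], 0, 1],
])

```text
time_s: 16.88
eef_pos: [0.5872, 0.0543, 0.0222]
tool_rot: [-3.142, -0.0, 2.879]
force: [-0.2, -0.3, -0.2]
gripper_width: 0.289
grip_force: 59.0
```

Emit:
play_rows([
  [[0, 0, 0.1], 0, 1],
  [[0, 0, 0], 0, 1],
  [[0, 0, 0], 0, 1],
])

```text
time_s: 17.13
eef_pos: [0.5875, 0.0543, 0.0215]
tool_rot: [3.141, 0.0, 2.879]
force: [-0.6, -0.6, 3.2]
gripper_width: 0.285
grip_force: 59.2
```

Emit:
play_rows([
  [[0, 0, 0], 0, 0.6],
  [[0, 0, 0], 0, 0.5],
  [[0, 0, 0], 0, 0.2],
  [[0, 0, 0], 0, 0],
  [[0, 0, 0], 0, 0],
])

```text
time_s: 17.55
eef_pos: [0.5872, 0.0543, 0.0212]
tool_rot: [-3.142, -0.0, 2.879]
force: [0.3, -0.3, -0.9]
gripper_width: 0.9
grip_force: 0.0
```

Emit:
play_rows([
  [[0, 0, 0], 0, 0],
  [[0, 0, -2], 0, 0],
  [[0, 0, -4], 0, 0],
  [[0, 0, -4], 0, 0],
  [[0, 0, -2], 0, 0],
])

```text
time_s: 17.97
eef_pos: [0.5884, 0.0543, 0.146]
tool_rot: [3.14, 0.005, 2.879]
force: [0.6, -0.2, -0.7]
gripper_width: 0.998
grip_force: 0.0
```

Emit:
play_rows([
  [[0.4, -2, 0], 0, 0],
  [[0.8, -3.9, 0], 0, 0],
  [[0.8, -3.9, 0], 0, 0],
  [[0.8, -3.9, 0], 0, 0],
  [[0.8, -3.9, 0], 0, 0],
])

```text
time_s: 18.38
eef_pos: [0.5057, -0.1076, 0.1414]
tool_rot: [-3.142, 0.0, 2.879]
force: [1.3, -0.5, 0.4]
gripper_width: 1.0
grip_force: 0.0
```

Emit:
play_rows([
  [[0.8, -3.9, 0], 0, 0],
  [[0.8, -3.9, 0], 0, 0],
  [[0.8, -3.9, 0], 0, 0],
  [[0.4, -2, 0], 0, 0],
  [[0, 0, 0], 0, 0],
])

```text
time_s: 18.8
eef_pos: [0.4425, -0.2345, 0.1414]
tool_rot: [-3.141, 0.0, 2.875]
force: [0.2, 0.7, 0.5]
gripper_width: 0.999
grip_force: 0.0
```

Emit:
play_rows([
  [[0, 0, 0], 0, 0],
  [[0, 0, 0], 0, 0],
  [[0, 0, 0], 0, 0],
])

```text
time_s: 19.05
eef_pos: [0.4446, -0.2305, 0.1413]
tool_rot: [3.142, -0.0, 2.88]
force: [-0.1, 0.0, -0.2]
gripper_width: 0.999
grip_force: 0.0
```

```bash
python3 w.py w6 .443 -.24 .068; python3 -c "
from h import *
a=viewer.grab_frame('side')[120:330,180:480];b=cv2.imread('pics/w6.png');cv2.imwrite('pics/w6b.png',np.hstack([b[:, :480],cv2.copyMakeBorder(a,0,210,0,0,0)]))"
```

```text
[ 0.4446 -0.2305  0.1413] to target [-0.09 -0.96 12.53]
```

View pics/w6b.png

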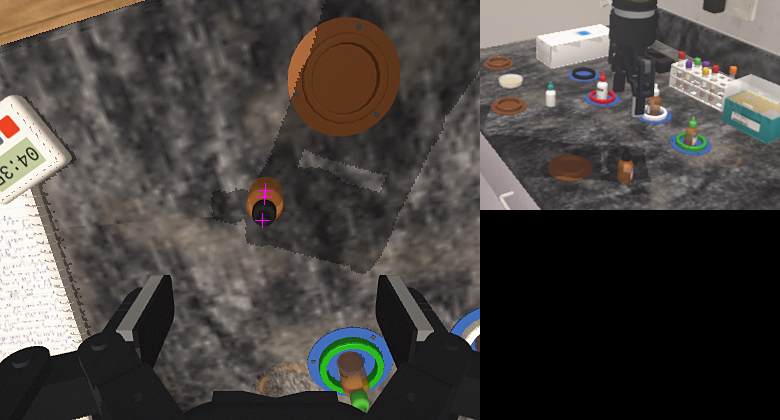

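Red is in its ring and the black bottle matches the prediction. Grasping black.

Emit:
play_rows([
  [[-0.1, -0.8, 3], 0, 0],
  [[0, 0, 3.5], 0, 0],
  [[0, 0, 3.4], 0, 0],
  [[0, 0, 2.2], 0, 0],
  [[0, 0, 0], 0, 0],
])

```text
time_s: 19.57
eef_pos: [0.4413, -0.2375, 0.0163]
tool_rot: [3.139, -0.007, 2.88]
force: [0.3, 0.6, -0.3]
gripper_width: 1.001
grip_force: 0.0
```

Emit:
play_rows([
  [[0, 0, 0], 0, 0.5],
  [[0, 0, 0], 0, 1],
  [[0, 0, 0], 0, 1],
  [[0, 0, 0], 0, 1],
  [[0, 0, 0], 0, 1],
])

```text
time_s: 19.98
eef_pos: [0.4437, -0.2396, 0.0216]
tool_rot: [-3.141, 0.002, 2.879]
force: [-1.7, 3.6, 19.8]
gripper_width: 0.308
grip_force: 58.1
```

Emit:
play_rows([
  [[0, 0, 0], 0, 1],
  [[0, 0, 0], 0, 1],
  [[0, 0, 0], 0, 1],
  [[0, 0, 0], 0, 1],
])

```text
time_s: 20.32
eef_pos: [0.4437, -0.2396, 0.0217]
tool_rot: [-3.141, 0.002, 2.879]
force: [-1.3, 2.9, 9.5]
gripper_width: 0.307
grip_force: 58.4
```

Emit:
play_rows([
  [[0, 0, -1], 0, 1],
  [[0, 0, -3], 0, 1],
  [[0, 0, -4], 0, 1],
  [[0, 0, -3], 0, 1],
  [[0, 0, -1], 0, 1],
])

```text
time_s: 20.73
eef_pos: [0.4443, -0.2401, 0.1457]
tool_rot: [-3.139, 0.007, 2.879]
force: [-0.4, -0.3, 0.5]
gripper_width: 0.306
grip_force: 59.1
```

```bash
python3 -c "
from h import *
print(shift((.48,.05,.14)),shift((.6172,.1911,.14)))"
```

```text
[ 4.1  28.94  0.48] [-5.49 46.13  0.51]
```

Emit:
play_rows([
  [[-0.2, 1.9, 0], 0, 1],
  [[-0.5, 3.8, 0], 0, 1],
  [[-0.5, 3.8, 0], 0, 1],
  [[-0.5, 3.8, 0], 0, 1],
  [[-0.5, 3.8, 0], 0, 1],
])

```text
time_s: 21.15
eef_pos: [0.5089, -0.0782, 0.1407]
tool_rot: [-3.142, 0.0, 2.878]
force: [0.7, -1.3, -0.2]
gripper_width: 0.306
grip_force: 59.1
```

Emit:
play_rows([
  [[-0.5, 3.8, 0], 0, 1],
  [[-0.5, 3.8, 0], 0, 1],
  [[-0.5, 3.8, 0], 0, 1],
  [[-0.5, 3.8, 0], 0, 1],
  [[-0.4, 3.8, 0], 0, 1],
])

```text
time_s: 21.57
eef_pos: [0.5815, 0.0993, 0.1405]
tool_rot: [-3.142, -0.0, 2.879]
force: [0.9, -0.2, -1.4]
gripper_width: 0.306
grip_force: 59.1
```

Emit:
play_rows([
  [[-0.4, 3.8, 0], 0, 1],
  [[-0.4, 3.8, 0], 0, 1],
  [[-0.2, 2, 0], 0, 1],
  [[0, 0, 0], 0, 1],
  [[0, 0, 0], 0, 1],
])

```text
time_s: 21.98
eef_pos: [0.6155, 0.1882, 0.1399]
tool_rot: [-3.141, -0.001, 2.88]
force: [0.1, -1.7, -0.2]
gripper_width: 0.311
grip_force: 59.2
```

Emit:
play_rows([
  [[0, 0, 0], 0, 1],
  [[0, 0, 0], 0, 1],
  [[0, 0, 0], 0, 1],
])

```text
time_s: 22.23
eef_pos: [0.6158, 0.1864, 0.1406]
tool_rot: [-3.142, 0.0, 2.878]
force: [-0.3, -0.3, -0.8]
gripper_width: 0.304
grip_force: 59.2
```

```bash
python3 w.py w7 .6172 .1911 .01; python3 -c "
from h import *
print(shift((.6172,.1911,.0217)))"
```

```text
[0.6158 0.1864 0.1406] to target [-1.000e-02  4.700e-01  1.246e+01]
[-1.000e-02  4.700e-01  1.189e+01]
```

View pics/w7.png

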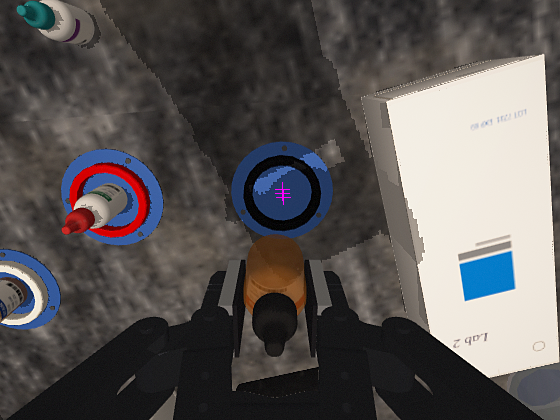

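```bash
python3 -c "
from h import *
for z in(0,.05,.08):
  print(z,ray('top',(289*.7,240*.7),z),ray('side',(340*.7,262*.7),z),ray('side',(452*.7,243*.7),z))
for z in(0,.03,.05,.08): print(z,ray('wrist',(385,97),z),ray('wrist',(432,350),z))"
```

```text
0 [0.63513138 0.27625061 0.        ] [0.54677388 0.31897031 0.        ] [0.80195375 0.2994387  0.        ]
0.05 [0.62563788 0.26716844 0.05      ] [0.49504235 0.21388862 0.05      ] [0.72666552 0.19616005 0.05      ]
0.08 [0.61994178 0.26171913 0.08      ] [0.46400344 0.1508396  0.08      ] [0.68149259 0.13419286 0.08      ]
0 [0.5667212  0.28590124 0.        ] [0.81454528 0.29139776 0.        ]
0.03 [0.56327499 0.27762878 0.03      ] [0.78498335 0.28254607 0.03      ]
0.05 [0.56097752 0.2721138  0.05      ] [0.76527539 0.27664494 0.05      ]
0.08 [0.55753132 0.26384134 0.08      ] [0.73571346 0.26779326 0.08      ]
```

Box edge is at y≈0.27; a partial opening keeps clear of it. Lowering.

Emit:
play_rows([
  [[0, 0.4, 2], 0, 1],
  [[0, 0, 3.5], 0, 1],
  [[0, 0, 3.5], 0, 1],
  [[0, 0, 1.7], 0, 1],
  [[0, 0, 0.5], 0, 1],
])

```text
time_s: 22.7
eef_pos: [0.6152, 0.1903, 0.0247]
tool_rot: [-3.139, -0.005, 2.878]
force: [-0.3, 0.2, 0.3]
gripper_width: 0.308
grip_force: 59.2
```

Emit:
play_rows([
  [[0, 0, 0], 0, 1],
  [[0, 0, 0], 0, 1],
  [[0, 0, 0], 0, 1],
])

```text
time_s: 22.95
eef_pos: [0.6179, 0.1914, 0.0304]
tool_rot: [3.14, 0.003, 2.879]
force: [0.5, 0.7, -0.3]
gripper_width: 0.308
grip_force: 59.2
```

Emit:
play_rows([
  [[0, 0, 0.3], 0, 1],
  [[0, 0, 0.3], 0, 1],
  [[0, 0, 0], 0, 1],
  [[0, 0, 0], 0, 1],
  [[0, 0, 0], 0, 1],
])

```text
time_s: 23.37
eef_pos: [0.6169, 0.1913, 0.0224]
tool_rot: [3.142, 0.0, 2.879]
force: [1.4, 0.1, -0.7]
gripper_width: 0.308
grip_force: 59.2
```

Emit:
play_rows([
  [[0, 0, 0.1], 0, 1],
  [[0, 0, 0], 0, 1],
  [[0, 0, 0], 0, 1],
])

```text
time_s: 23.62
eef_pos: [0.6171, 0.1914, 0.0217]
tool_rot: [3.141, 0.001, 2.879]
force: [-0.7, 0.0, 4.9]
gripper_width: 0.304
grip_force: 59.4
```

Emit:
play_rows([
  [[0, 0, 0], 0, 0.6],
  [[0, 0, 0], 0, 0.5],
  [[0, 0, 0], 0, 0.3],
  [[0, 0, 0], 0, 0.2],
  [[0, 0, 0], 0, 0.2],
])

```text
time_s: 24.03
eef_pos: [0.6168, 0.1913, 0.0212]
tool_rot: [-3.142, -0.0, 2.879]
force: [-0.7, -0.8, -0.2]
gripper_width: 0.795
grip_force: 0.0
```

Emit:
play_rows([
  [[0, 0, 0], 0, 0.2],
  [[0, 0, -2], 0, 0.2],
  [[0, 0, -4], 0, 0.2],
  [[0, 0, -4], 0, 0.2],
  [[0, 0, -4], 0, 0.2],
])

```text
time_s: 24.45
eef_pos: [0.6165, 0.1912, 0.1628]
tool_rot: [-3.141, -0.001, 2.879]
force: [-0.8, 0.1, 0.1]
gripper_width: 0.807
grip_force: 0.0
```

Emit:
play_rows([
  [[3, -2, -2], 0, 0.2],
  [[4, -2, 0], 0, 0.2],
  [[4, 0, 0], 0, 0.2],
  [[4, 0, 0], 0, 0.2],
  [[3, 0, 0], 0, 0.2],
])

```text
time_s: 24.87
eef_pos: [0.4331, 0.2001, 0.1813]
tool_rot: [3.141, -0.0, 2.879]
force: [0.3, -0.1, 0.4]
gripper_width: 0.801
grip_force: 0.0
```

Emit:
play_rows([
  [[0, 0, 0], 0, 0.2],
  [[0, 0, 0], 0, 0.2],
  [[0, 0, 0], 0, 0.2],
  [[0, 0, 0], 0, 0.2],
])

```text
time_s: 25.2
eef_pos: [0.4365, 0.1998, 0.1813]
tool_rot: [3.142, 0.0, 2.878]
force: [0.9, -0.4, -0.1]
gripper_width: 0.798
grip_force: 0.0
```

```bash
python3 -c "
from h import *
s=bot.read_state();print(s['eef_pos'],s['gripper_width'])
a=viewer.grab_frame('side')[120:330,180:480];b=viewer.grab_frame('top')[130:290,160:440];k=cv2.INTER_CUBIC
a=cv2.resize(a,(428,300),interpolation=k);b=cv2.resize(b,(525,300),interpolation=k)
cv2.imwrite('pics/f.png',np.vstack([cv2.copyMakeBorder(a,0,0,0,97,0),b]))"
```

```text
[0.43651728 0.19983598 0.18126301] 0.7984884528681034
```

View pics/f.png

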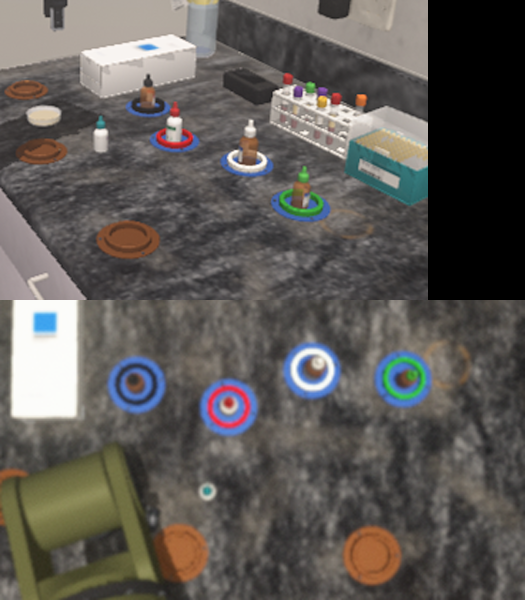

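All four bottles stand upright inside their matching rings: black (136,383), red (229,405), white (315,366), green (406,377). The teal bottle and petri dish are undisturbed.

```bash
python3 -c "
from station import ticket
print(ticket.finish_job())"
```

```text
the job is handed in; nothing more can be done
None
```

All four bottles (red, green, white and black caps) stand upright in the ring holders of their own colour, the teal bottle and petri dish were left alone, and the job was handed in at about 25 s of the 104 s allowed; no verdict came back.

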